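Centre the bed of a small etching press by its star wheel

TASK

The bed of the green etching press was left run out to the right. Bring it back to the middle, ready for setting the roller pressure: push the spokes of the star wheel round one after another, clockwise as seen from the front, and stop when the spoke with the red grip points straight up. Push with closed fingers and without squeezing or forcing the wheel, keep off the bed itself, and leave the ink bottles, cup and tape where they stand.

Things in the scene. Friction and masses are not known exactly. Their poses are not given: they have to be found in the camera images.
- star_wheel (a joint): Star wheel, value in rad: 0 = red grip straight up, bed centred; positive = turned clockwise as seen from the robot (its top going to the robot's right). Starts between -2.65 and -1.6, the red grip low on the left; stops at +-2.95. Steady friction of about 0.22 N m (some 3 N at a grip): it stays where it is left and does not coast.
- press_bed (a joint): Press bed: dark wooden board 140 x 320 x 12 mm with a paper registration sheet, sliding left and right between the two green cheeks behind the wheel, its top 93 mm above the table. Driven by the wheel: value in m, 0 = centred, positive = to the left, 30 mm for each rad of the wheel.
- press: Green press frame, fixed to the table at another place each time, up to 0.2 rad askew: two cheeks 20 mm thick, 190 mm apart over their outer faces front to back, 150 mm wide, tops at 186 mm; pressure screws with T bars up to 225 mm. Origin: middle of its underside; x = along the roller axis, away from the robot, y = left, z = up.
- hub (a point): Centre of the star wheel, on its axis in the plane of the spokes; does not turn. 125 mm above the table, 60 mm in front of the front cheek. x along the axis away from the robot, y left, z up. The wheel has a 54 mm hub and six straight spokes 60 degrees apart: 12 mm rods with round grips from 54 to 106 mm off the axis, up to 22 mm thick; five black, one red.
- red_grip_end (a point): Outer end of the red grip, 106 mm from the wheel's axis; turns with the wheel.
- ink_red: Loose dropper bottle of red ink, 40 mm in diameter, 70 mm high; origin under its middle. Stands to the right of the press. Leave it.
- ink_blue: Loose dropper bottle of dark blue ink, 40 mm in diameter, 70 mm high; origin under its middle. Stands to the right of the press. Leave it.
- grey_cup: Loose grey cup, 73 mm in diameter, 50 mm high; origin under its middle. Stands to the left, in front. Leave it.
- tape_roll: Loose roll of blue masking tape, 110 mm in diameter, 79 mm high, lying flat; origin under its middle. Stands left of the press. Leave it.
There are look-alikes about, which are no part of the job. What is shaped like the ink_red but turquoise or yellow is not meant.

How it is judged:
At the end, for the whole second after the job is handed in: The red grip points straight up to within 0.08 rad (about 8 mm at its end), so the bed is within 4 mm of its middle; the wheel is at rest and the bottles, cup and tape stand where they stood (within 15 mm) (value of joint star_wheel between -0.08 and 0.08 rad and value of joint press_bed between -0.004 and 0.004 m and velocity of joint star_wheel between -0.03 and 0.03 rad/s and distance of each of ink_red, ink_blue, grey_cup, tape_roll from where it was at the start of the episode below 0.015 m and angle between each of ink_red, ink_blue, grey_cup, tape_roll's own z axis and vertical below 0.15 rad); the robot touches nothing.
It fails at once if the star wheel is squeezed or forced (more than 20 N between fingers and wheel) (contact force between the fingers and star_wheel above 20 N).
It fails at once if the bed is pushed or pulled directly instead of by the wheel (contact force between any of the fingers, the arm and press_bed above 1 N).
It fails at once if an ink bottle, the cup or the tape is knocked, shifted or lifted (distance of any of ink_red, ink_blue, grey_cup, tape_roll from where it was at the start of the episode above 0.02 m or angle between any of ink_red, ink_blue, grey_cup, tape_roll's own z axis and vertical above 0.3 rad).
It also fails if it takes over 54 s, if anything falls off the work surface, if the arm or the gripper's body presses on something with over 40 N, if the wrist force passes 120 N, or if a joint passes its speed limit or range.

ROBOT

A 7-joint arm with a two-finger parallel gripper is mounted at the origin on a cart in front of the work surface, level with it; the furniture and walls round the work are solid. World frame = base frame: x ahead of the robot, y to its left, z up, the work surface at z = 0. Lengths are in m, angles in rad, forces in N, time in s.
With the tool pointing down it reaches from about 0.375 to 0.925 m from the base axis. Payload 3.1 kg.
Tool frame: the origin (TCP) lies between the finger pads; the fingertips stand 19 mm ahead of it and the grasp point (between the pads) is the TCP; z points along the fingers, y is the direction in which the jaws open and shut (so a half turn about z gives the same grasp; the last joint's range is limited). The gripper opens to 85 mm and grips with 20 to 120 N. Pads are 22 mm wide; open, the fingers measure 114 mm over their backs; the gripper's body (76 mm by 85 mm) begins 54 mm behind the grasp point. The pads swing forward as they close: fully open they stand 13 mm farther back than shut.
Start: joints at [1.119, 0.383, 0.044, 1.598, -0.018, 1.161, -0.05], TCP at [0.225, -0.61, 0.25] pointing down, gripper open.
Joint ranges: [-2.61, 2.61], [-0.41, 2.15], [-1.48, 1.57], [0, 2.5], [-1.57, 4.71], [0.05, 1.97], [-2.85, 2.85]. Speed limits (rad/s): [2.79, 2.79, 3.14, 3.14, 3.14, 3.14, 3.14].

INTERFACE

Orientations are given as a unit quaternion [x, y, z, w].
In Python, from bench import move_ptp, movel, move_j, move_gripper, pause, inverse_kinematics, read_camera, camera_params, MotionError, sign_off, look_for, tip_of, read_time_s, read_qpos, read_joint_vel, read_effort, read_eef_pos, read_tcp_rot, read_ft_force, read_ft_torque, read_finger_gap gives the robot as it stands. Calls block until the motion is done:
- move_ptp(position, orientation): joint-space move of the TCP to a pose.
- movel(position, orientation=None, speed=0.15): straight line of the TCP; orientation=None keeps the orientation; speed is the mean speed in m/s.
- move_j(angles): joint-space move.
- move_gripper(opening, effort=None): finger opening in m; effort is the grip in N (None keeps the last); returns when the fingers have stopped.
- pause(seconds).
- inverse_kinematics(position, orientation): joint angles nearest the present ones, or None.
- read_camera(name): name is "side" or "top" or "wrist"; returns the picture (420x560x3 uint8, red, green, blue); there is no depth.
- camera_params(name): a dict with "K" (3x3 intrinsics, pixels), "dist_coeffs" ([k1, k2, p1, p2, k3] as OpenCV has them; the pictures are not rectified), "camera_from_world" (4x4, takes a point from world to camera coordinates). Camera axes: x right, y down, z forward; pixel columns grow to the right and rows downward; lengths in m; the calibration is good to about 2 mm. A picture is of the moment at which its call begins: read the wrist's pose just before it. camera_params takes no time and is no camera call; for the wrist camera it gives the pose at the moment of the call.
A pose or a line that the arm cannot do raises MotionError and nothing moves.
- sign_off(): hands the job in, once; it reports no verdict.
Trained networks look in the newest picture that a camera, given by its name, has taken for a name from the list of things; names that differ only in an ending like _2 or _b are one class to them, and where a whole thing is asked for, a point or a joint stands for the part that bears it (a point fixed in the world has none). Each returns a list of dicts, best first, with "confidence" (0 to 1); they miss things now and then, are a little off and sometimes report something else, mostly with a low value. They report only what shows in the picture. A call takes as long as a camera call. They do not tell look-alikes from the thing itself.
- look_for(camera, name): "at" ([column, row] in pixels, amid what is visible of it).
- tip_of(camera, name): "at" ([column, row] in pixels: a listed point, or the origin of a listed thing).
Readings, each from a call of its own:
- read_time_s(): time.
- read_qpos(): joint angles.
- read_joint_vel(): joint speeds.
- read_effort(): joint torques, N m.
- read_eef_pos(): TCP position.
- read_tcp_rot(): TCP orientation.
- read_ft_force(): force on the tool from outside, world axes, zero at the start.
- read_ft_torque(): the same for the moment, N m.
- read_finger_gap(): finger opening in m.
Only numpy, scipy, OpenCV 4.12 (cv2) and the standard library are available. Lean on these libraries where they do the work, as an engineer would, in place of code of your own. Each camera call takes 0.05 s, during which the arm holds its last target.

## Working session

There is one attempt and no reset: what is moved stays moved. The work goes in short steps, each a Python script; the robot and the scene stay as the last script left them, time stands still between calls to the robot, and variables do not carry over. Pictures are saved under pics/ and viewed, and the job is handed in when it is done.

```bash
ls; mkdir -p pics; cat > h.py <<'E'
from bench import *
import numpy as np, cv2
def save(n,fn,crop=None,s=1):
    im=read_camera(n)[:,:,::-1]
    if crop: im=im[crop[1]:crop[3],crop[0]:crop[2]]
    im=cv2.resize(np.ascontiguousarray(im),None,fx=s,fy=s); cv2.imwrite('pics/'+fn,im)
E
python3 - <<'E'
from h import *
for c in ['side','top','wrist']:
    save(c,c+'0.png')
    p=camera_params(c);T=np.array(p['camera_from_world']);print(c,np.array(p['K']).round(1).tolist(),p['dist_coeffs'],(-T[:3,:3].T@T[:3,3]).round(3),T[2,:3].round(2))
    for f,names in ((look_for,['star_wheel','press','ink_red','ink_blue','grey_cup','tape_roll','red_grip_end']),(tip_of,['hub','red_grip_end','press'])):
        for n in names: print(f.__name__,n,[(np.round(d['at']).tolist(),round(d['confidence'],2)) for d in f(c,n)])
print(read_time_s(),read_tcp_rot())
E
```

```text
pics
side [[427.6, 0.0, 274.1], [0.0, 427.6, 213.9], [0.0, 0.0, 1.0]] [-0.05144711  0.          0.          0.          0.        ] [ 0.486 -0.849  0.585] [ 0.01  0.89 -0.45]
call star_wheel [([315.0, 222.0], 0.64), ([343.0, 276.0], 0.44)]
call press [([338.0, 246.0], 0.78)]
call ink_red [([221.0, 350.0], 0.71), ([311.0, 350.0], 0.68), ([266.0, 346.0], 0.56)]
call ink_blue [([235.0, 325.0], 0.69)]
call grey_cup [([239.0, 215.0], 0.68), ([334.0, 249.0], 0.54)]
call tape_roll [([282.0, 201.0], 0.84)]
call red_grip_end [([316.0, 223.0], 0.95), ([336.0, 249.0], 0.63)]
call hub [([266.0, 223.0], 0.97)]
call red_grip_end []
call press [([333.0, 270.0], 0.73)]
top [[418.7, 0.0, 277.7], [0.0, 418.7, 205.1], [0.0, 0.0, 1.0]] [-0.01051634  0.          0.          0.          0.        ] [ 0.365 -0.003  1.141] [ 0.17  0.01 -0.99]
call star_wheel [([270.0, 180.0], 0.86)]
call press [([287.0, 172.0], 0.55)]
call ink_red [([380.0, 199.0], 0.76), ([358.0, 257.0], 0.62), ([381.0, 225.0], 0.53)]
call ink_blue [([358.0, 257.0], 0.55)]
call grey_cup [([190.0, 261.0], 0.57)]
call tape_roll [([169.0, 212.0], 0.86)]
call red_grip_end [([276.0, 180.0], 0.81)]
call hub [([277.0, 226.0], 0.59)]
call red_grip_end [([239.0, 230.0], 0.67)]
call press [([276.0, 177.0], 0.9)]
wrist [[320.4, 0.0, 279.7], [0.0, 320.4, 205.8], [0.0, 0.0, 1.0]] [-0.05086619  0.          0.          0.          0.        ] [ 0.3   -0.583  0.375] [-0.29 -0.11 -0.95]
call star_wheel []
call press []
call ink_red []
call ink_blue []
call grey_cup []
call tape_roll []
call red_grip_end []
call hub []
call red_grip_end []
call press []
1.65 [ 9.84390776e-01  1.75996590e-01  3.35818977e-05 -1.16176565e-05]
```

View pics/side0.png

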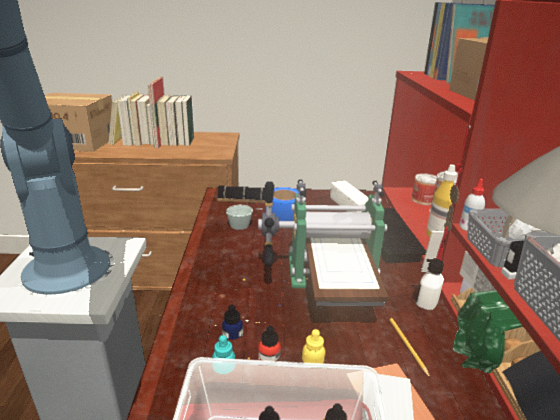

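View pics/top0.png

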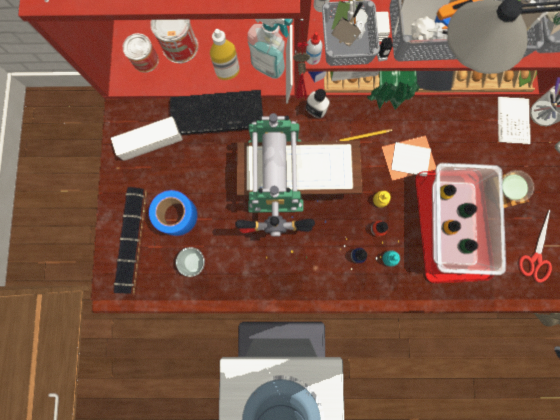

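```bash
cat >> h.py <<'E'
def proj(c,P):
    p=camera_params(c);T=np.array(p['camera_from_world'])
    r,_=cv2.Rodrigues(T[:3,:3]);return cv2.projectPoints(np.array(P,float).reshape(-1,3),r,T[:3,3],np.array(p['K']),np.array(p['dist_coeffs']))[0].reshape(-1,2)
def ray(c,uv):
    p=camera_params(c);T=np.array(p['camera_from_world'])
    n=cv2.undistortPoints(np.array(uv,float).reshape(1,1,2),np.array(p['K']),np.array(p['dist_coeffs'])).ravel()
    return -T[:3,:3].T@T[:3,3], T[:3,:3].T@np.array([n[0],n[1],1])
def onz(c,uv,z):
    o,d=ray(c,uv);return o+d*(z-o[2])/d[2]
E
python3 - <<'E'
from h import *
print('hub top',onz('top',(277,226),.125))
for z in (.04,.08,.125): print('red',z,onz('top',(239,230),z))
o,d=ray('side',(266,223));h=onz('top',(277,226),.125)
print('side at y=h',o+d*(h[1]-o[1])/d[1])
print('press', [onz('top',p,.0).round(3) for p in ((276,177),)])
for n,p in dict(blue=(358,257),teal=(391,258),red=(380,228),cup=(190,262),tape=(173,213)).items(): print(n,onz('top',p,.06 if n!='cup' else .05).round(3))
save('top','topc.png',(210,90,350,260),4.5 if 0 else 3.5)
save('side','sidec.png',(190,160,400,310),3.5)
E
```

```text
hub top [0.48448669 0.0092448  0.125     ]
red 0.04 [0.48403949 0.11072177 0.04      ]
red 0.08 [0.47970172 0.10660016 0.08      ]
red 0.125 [0.47482173 0.10196335 0.125     ]
side at y=h [0.47876289 0.0092448  0.12894532]
press [array([0.637, 0.013, 0.   ])]
blue [ 0.412 -0.197  0.06 ]
teal [ 0.409 -0.282  0.06 ]
red [ 0.486 -0.257  0.06 ]
cup [0.4   0.236 0.05 ]
tape [0.527 0.282 0.06 ]
```

```bash
echo
```

```text
(no output)
```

View pics/topc.png

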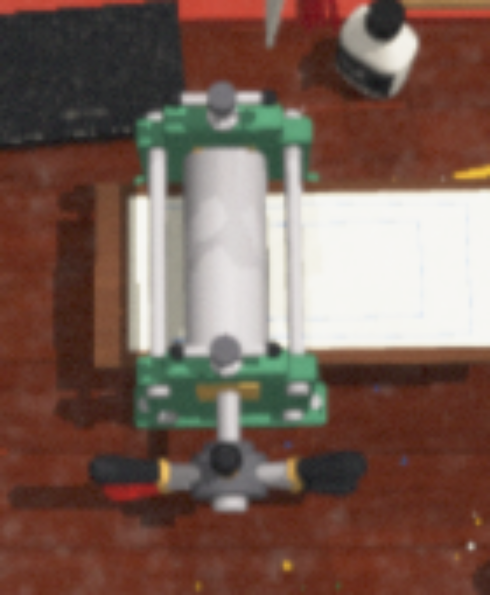

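View pics/sidec.png

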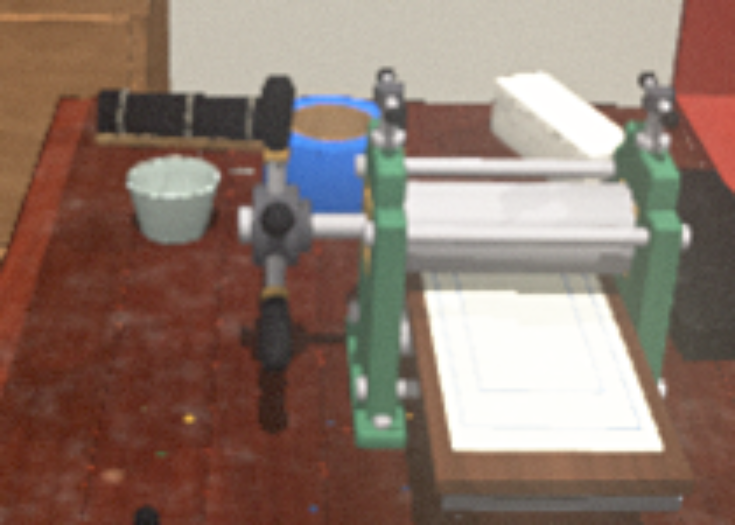

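```bash
cat >> h.py <<'E'
def wheelpts(h,yaw,th):
    # spokes k: angle clockwise from up; returns list of (r54,r106) world
    ex=np.array([np.cos(yaw),np.sin(yaw),0]);ey=np.array([-np.sin(yaw),np.cos(yaw),0]);ez=np.array([0,0,1.])
    out=[]
    for k in range(6):
        a=th+k*np.pi/3; d=-np.sin(a)*ey+np.cos(a)*ez
        out+= [h+.054*d,h+.106*d]
    return np.array(out),ex,ey
def overlay(c,fn,h,yaw,th,crop,s):
    im=read_camera(c)[:,:,::-1]; im=np.ascontiguousarray(im[crop[1]:crop[3],crop[0]:crop[2]]); im=cv2.resize(im,None,fx=s,fy=s,interpolation=cv2.INTER_CUBIC)
    f=lambda P:[tuple(int(v) for v in (q-np.array(crop[:2])+.5)*s) for q in proj(c,P)]
    W,ex,ey=wheelpts(np.array(h),yaw,th);q=f(W)
    for k in range(6): cv2.line(im,q[2*k],q[2*k+1],(0,0,255) if k==0 else (255,255,0),1)
    o=np.array(h)+.155*ex; o[2]=0
    B=[o+sx*.095*ex+sy*.075*ey+np.array([0,0,.186]) for sx,sy in((-1,-1),(-1,1),(1,1),(1,-1))]
    cv2.polylines(im,[np.array(f(B))],True,(255,0,255),1)
    b=o+ey*.03*th
    B=[b+sx*.07*ex+sy*.16*ey+np.array([0,0,.093]) for sx,sy in((-1,-1),(-1,1),(1,1),(1,-1))]
    cv2.polylines(im,[np.array(f(B))],True,(0,255,255),1)
    cv2.imwrite('pics/'+fn,im)
E
python3 - <<'E'
from h import *
h=[.483,.0085,.125]
overlay('top','o1.png',h,.03,-2.09,(210,90,370,260),3.5)
overlay('side','o2.png',h,.03,-2.09,(230,160,400,310),4)
E
```

```text
(no output)
```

View pics/o1.png

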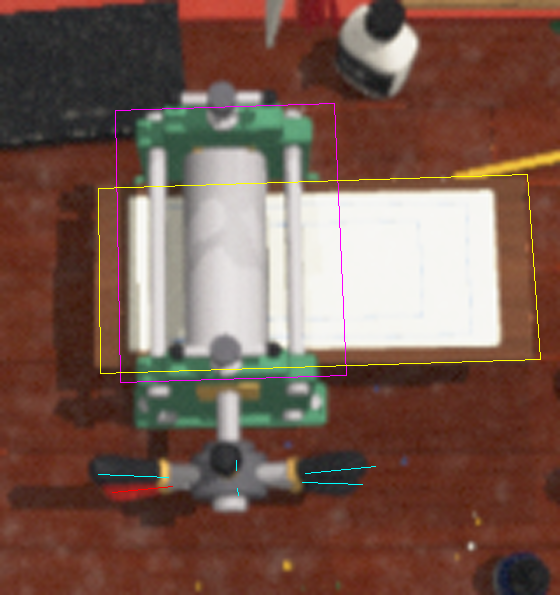

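View pics/o2.png

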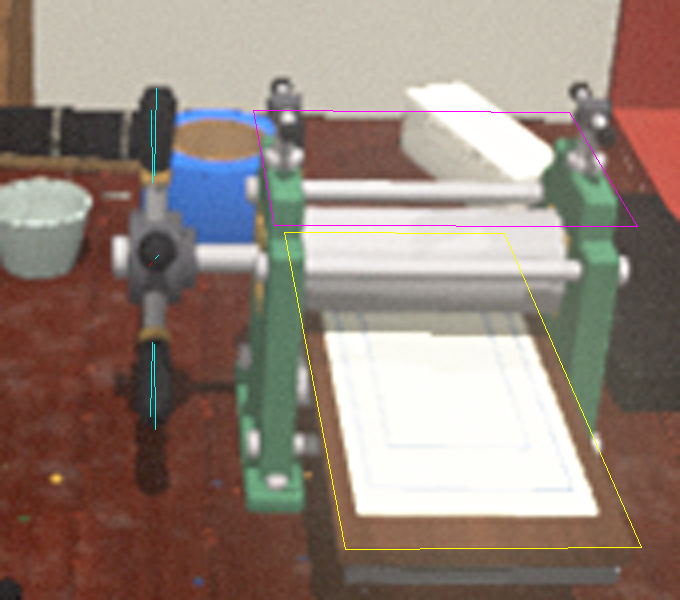

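```bash
python3 - <<'E'
from h import *
save('top','t1.png',(230,105,365,245),5.5*0.75)
from scipy.optimize import least_squares
for c in ('top','side'): print(c)
E
python3 - <<'E'
from h import *
im=cv2.imread('pics/top0.png')
cv2.imwrite('pics/t1.png',cv2.resize(im[110:245,230:366],None,fx=5.8*0.75,fy=5.8*.75,interpolation=cv2.INTER_CUBIC))
E
```

```text
top
side
```

View pics/t1.png

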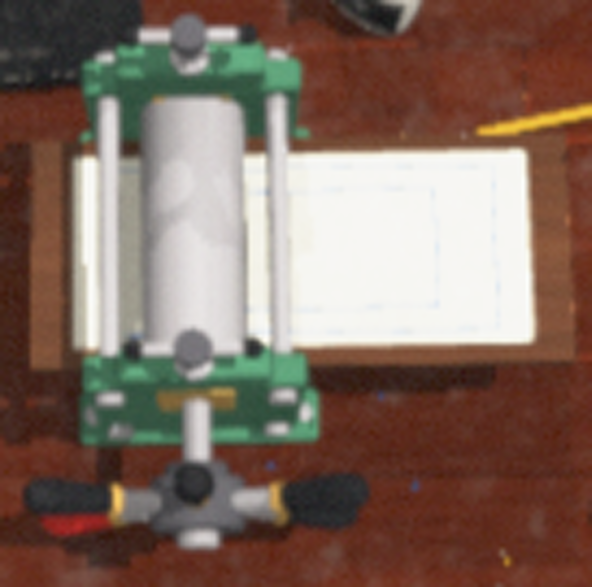

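```bash
cat > fit.py <<'E'
from h import *
from scipy.optimize import least_squares
S=4.35;O=np.array([230,110])
bed=np.array([(32,143),(30,368),(575,360),(568,135)])/S+O
base=np.array([(80,443),(320,440)])/S+O
upc=np.array([(193,480)])/S+O
ends=np.array([25,368])/S+230
def model(p):
    h=np.array([p[0],p[1],.125]);W,ex,ey=wheelpts(h,p[2],p[3]); o=h+.155*ex;o[2]=0;b=o+ey*.03*p[3]
    B=[b+sx*.07*ex+sy*.16*ey+[0,0,.093] for sx,sy in((1,1),(-1,1),(-1,-1),(1,-1))]
    Q=[o-.095*ex+sy*.075*ey+[0,0,.005] for sy in(1,-1)]
    W2=wheelpts(h,p[2],p[3])[0]
    return proj('top',B),proj('top',Q),proj('top',[W2[5]]),proj('top',[W2[3],W2[7]])[:,0]
def res(p):
    a,b,c,d=model(p);return np.r_[(a-bed).ravel(),(b-base).ravel(),.7*(c-upc).ravel(),d-ends]
r=least_squares(res,[.485,.01,.01,-2.09],x_scale=[.01,.01,.1,.1],loss='soft_l1')
print(r.x);print(res(r.x).round(1))
E
python3 fit.py
```

```text
[ 0.48283199  0.01309392  0.01286763 -2.09527246]
[-0.1 -0.   0.2  0.9  0.5  0.9 -0.4 -0.2  0.2 -1.4 -0.4 -1.5  0.2  0.5
 -0.3  0.1]
```

```bash
cat >> h.py <<'E'
from scipy.spatial.transform import Rotation as R
H=np.array([.4828,.0131,.125]);YAW=.013
EX=np.array([np.cos(YAW),np.sin(YAW),0]);EY=np.array([-np.sin(YAW),np.cos(YAW),0])
def quat(y): return (R.from_euler('z',YAW+y)*R.from_quat([1,0,0,0])).as_quat()
def tcp_tip(u,v,hw=.011,off=0.):
    "tcp for right-bottom finger corner at (u right, v up) in wheel plane"
    return H-EY*(u-hw)+np.array([0,0,v+.019])+EX*off
def corner(a,r=.085,n=.011):
    return r*np.sin(a)-n*np.cos(a), r*np.cos(a)+n*np.sin(a)
E
python3 - <<'E'
from h import *
for y in (0,np.pi/2,-np.pi/2,np.pi):
    q=quat(y); print(y)
    for a in (-.5,0,.5,1):
        print(inverse_kinematics(tcp_tip(*corner(a)),q))
    print(inverse_kinematics(tcp_tip(-.05,.19),q))
E
```

```text
0
[ 0.43683299  0.18005094 -0.72612702  1.98730416  0.13970855  1.02337358
 -1.91207014]
[ 0.45350289  0.13827615 -0.64785593  1.98281597  0.09602772  1.05025687
 -1.79541031]
[ 0.45071625  0.13243619 -0.55220178  1.99305783  0.08054786  1.03702468
 -1.69640888]
[ 0.44203397  0.16110556 -0.47306799  2.01523034  0.08785282  0.98447539
 -1.63226009]
[ 0.51977745  0.04802173 -0.76857961  1.84128909  0.03498785  1.2659433
 -1.81652769]
1.5707963267948966
[ 0.52307239  0.19783938 -0.82299529  1.98416981  0.16907158  1.02830934
 -0.36499488]
[ 0.52205986  0.14829785 -0.72241463  1.98021817  0.1127041   1.05250604
 -0.23789614]
[ 0.52792173  0.14198327 -0.63538848  1.98997518  0.09758515  1.03915931
 -0.13923035]
[ 0.5389347   0.17330324 -0.57842732  2.01117604  0.11316573  0.98782463
 -0.08208915]
[ 0.55412839  0.05104456 -0.80427183  1.8401494   0.03853531  1.26623348
 -0.24805325]
-1.5707963267948966
[ 0.84745345  0.33848761 -1.22661008  1.97452544  0.3628201   1.07742432
  2.61652179]
[ 0.94719148  0.2902862  -1.22795201  1.96728086  0.30823779  1.09417836
  2.74254565]
[-1.30111534  0.32131868  1.4284597   2.0564121  -0.36496455  1.06730582
 -2.82651231]
[-1.17522394  0.4273188   1.41170435  2.0753171  -0.49120186  1.05020101
 -2.647479  ]
[-1.67862446 -0.25280876  1.30586153  1.9120888   0.25284535  1.30534003
  2.70587106]
3.141592653589793
[ 0.61018154  0.22082145 -0.92339285  1.9812261   0.2045977   1.0350939
  1.17692484]
[ 0.63813613  0.16970675 -0.85090264  1.97610523  0.14628579  1.05759495
  1.30599658]
[ 0.66575147  0.16394199 -0.78622475  1.98482491  0.13399102  1.04433826
  1.4024429 ]
[ 0.68167312  0.19727272 -0.73613665  2.00557432  0.15757944  0.99467844
  1.45272082]
[ 0.63464304  0.05905272 -0.88858071  1.83761186  0.04802482  1.26705054
  1.31633849]
```

```bash
cat > s1.py <<'E'
from h import *
q=quat(np.pi/2)
move_gripper(0.0,20); print('gap',read_finger_gap())
move_ptp(tcp_tip(-.035,.19),q)
print(read_time_s(),read_eef_pos(),read_ft_force())
save('side','a1.png',(190,100,400,310),2.8); save('top','a2.png',(210,110,350,260),4)
E
python3 s1.py
```

```text
gap 0.0001578524786905556
5.225 [0.48250903 0.05759272 0.33379353] [ 0.31903846 -0.53462313 -0.37948548]
```

View pics/a1.png

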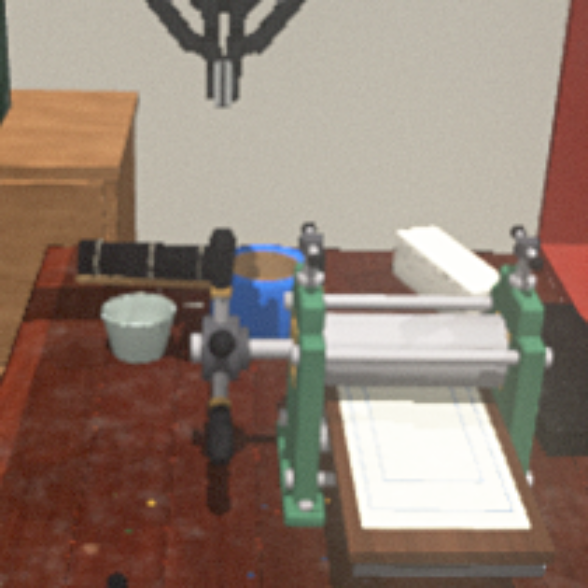

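View pics/a2.png

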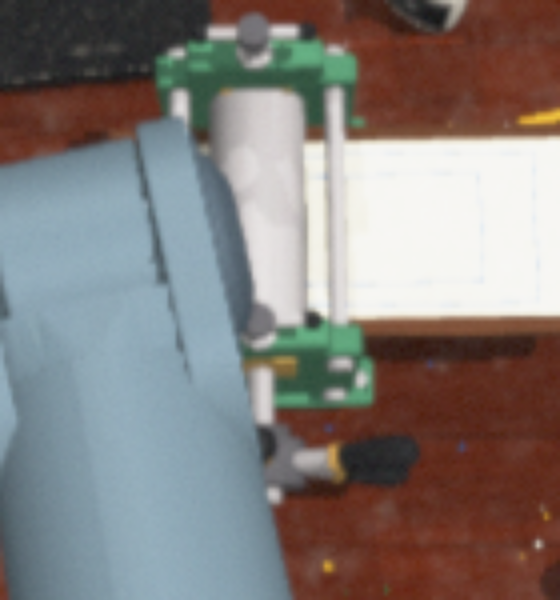

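```bash
cat >> h.py <<'E'
Q=quat(np.pi/2); OFF=-.006
def go(u,v,s): movel(tcp_tip(u,v,off=OFF),Q,s)
def stroke(a0,a1,n,s=.06,r=.085):
    for a in np.linspace(a0,a1,n+1)[1:]:
        go(*corner(a,r),s); print('a',round(a,2),'t',read_time_s(),'F',np.round(read_ft_force(),1),np.round(read_eef_pos(),4))
E
python3 - <<'E'
from h import *
go(-.035,.085,.15); print(np.round(read_ft_force(),2))
stroke(-.1,.3,2)
save('side','b1.png',(190,100,400,310),2.8)
E
```

```text
[0.   0.85 0.72]
a 0.1 t 6.8667 F [-0.  -0.4 -0. ] [0.4765 0.0257 0.2295]
a 0.3 t 7.3 F [-0.4  0.4  0.2] [0.4767 0.0085 0.2282]
```

View pics/b1.png

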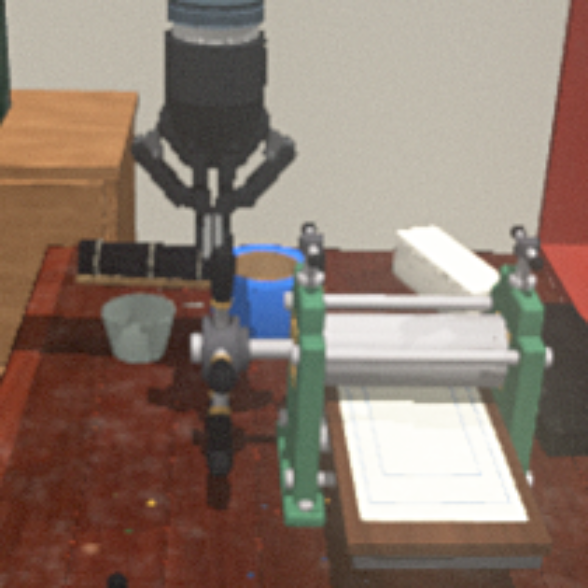

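```bash
python3 - <<'E'
from h import *
stroke(.3,.95,3)
save('side','b2.png',(190,100,400,310),2.8)
E
```

```text
a 0.52 t 7.8083 F [-0.2  0.6  0. ] [ 0.477  -0.0097  0.223 ]
a 0.73 t 8.2667 F [ 1.  -0.8  0.4] [ 0.4772 -0.0259  0.2141]
a 0.95 t 8.725 F [-0.1  0.  -0.3] [ 0.4773 -0.0394  0.202 ]
```

View pics/b2.png

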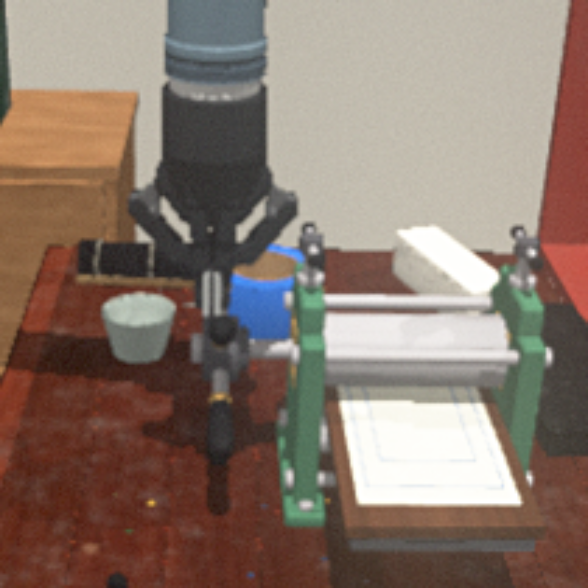

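```bash
python3 - <<'E'
from h import *
c=corner(.95); go(c[0]-.004,.135,.2); go(-.05,.135,.2); go(-.05,.085,.15)
stroke(-.25,.95,5)
go(c[0]-.004,.135,.2); go(-.05,.14,.2)
save('side','c1.png',(190,100,400,310),2.8);save('top','c2.png',(210,110,350,260),4);save('wrist','c3.png')
print(read_time_s(),[(d['at'],d['confidence']) for d in tip_of('wrist','red_grip_end')],[(d['at'],d['confidence']) for d in tip_of('side','red_grip_end')])
E
```

```text
a -0.01 t 11.2667 F [ 0.2 -0.6  0.1] [0.4762 0.0352 0.2286]
a 0.23 t 11.7583 F [-1.   0.7  0.4] [0.4765 0.0143 0.2289]
a 0.47 t 12.25 F [ 0.   0.2 -0. ] [ 0.477  -0.0058  0.2245]
a 0.71 t 12.7417 F [-1.1 -0.8 -0.2] [ 0.4771 -0.0244  0.2152]
a 0.95 t 13.2333 F [-0.4  0.8  0.5] [ 0.4772 -0.0394  0.202 ]
14.6083 [] [([268.2, 181.7], 0.65), ([265.5, 223.5], 0.62)]
```

View pics/c1.png

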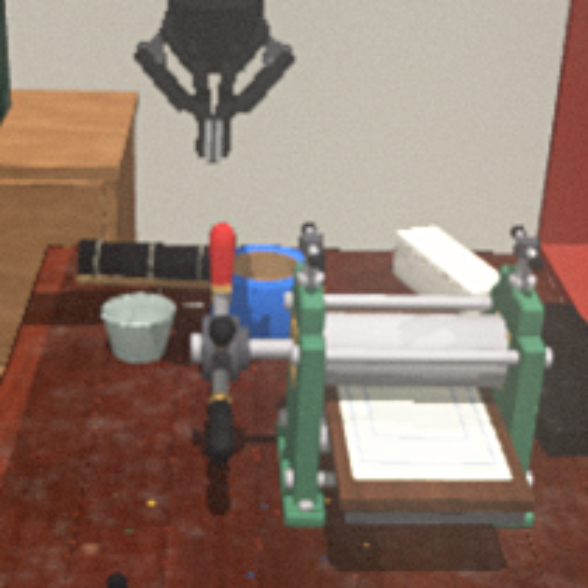

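View pics/c2.png

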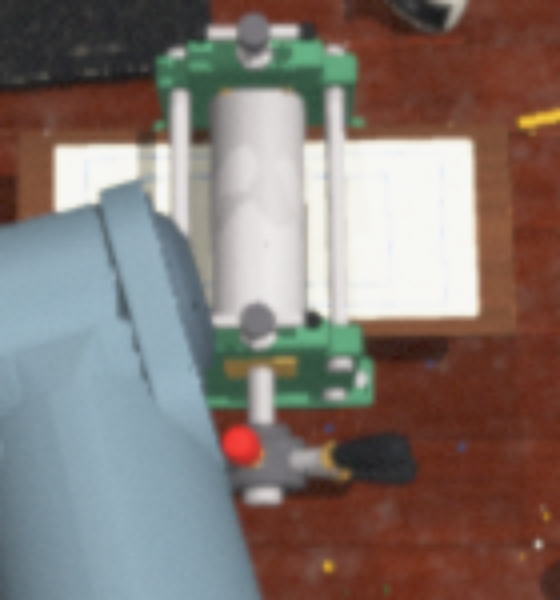

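View pics/c3.png

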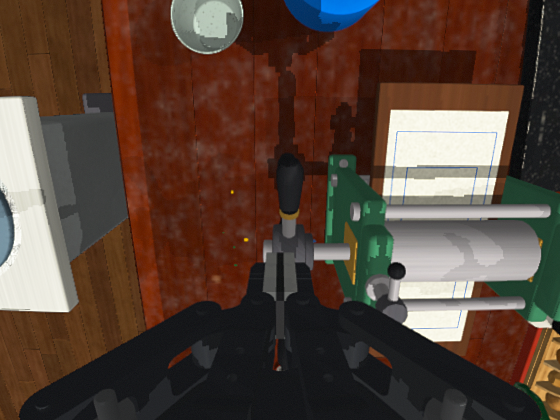

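```bash
python3 - <<'E'
from h import *
go(-.05,.085,.15); stroke(-.2,-.01,1,.04)
u,v=corner(-.01); go(u-.03,v,.1); go(u-.05,.14,.2)
# look from the front: retreat with camera facing the wheel
print(read_time_s())
for pos in ([.40,.2,.35],[.3,.25,.35]):
  print(inverse_kinematics(pos,Q))
# candidate front-view poses: tool x = forward/up, pitch so that cam looks ahead
T=np.array(camera_params('wrist')['camera_from_world']);C=-T[:3,:3].T@T[:3,3]
Rt=R.from_quat(read_tcp_rot()).as_matrix()
print('cam in tool',Rt.T@(C-read_eef_pos()),'axis',Rt.T@T[2,:3],'camx',Rt.T@T[0,:3])
E
```

```text
a -0.01 t 16.325 F [0.2 2.  1.6] [0.4767 0.036  0.229 ]
17.2167
[ 0.4583464  -0.08098193 -0.94433736  1.89270832 -0.06811991  1.29703557
 -0.45298813]
[ 0.45593829 -0.33235452 -1.00049645  1.99505215 -0.28598527  1.34017267
 -0.43857886]
cam in tool [ 0.07901129  0.00042451 -0.12451972] axis [-0.3094853   0.00142381  0.95090316] camx [ 1.76410426e-03  9.99998018e-01 -9.23170941e-04]
```

```bash
python3 - <<'E'
from h import *
move_ptp([.4,-.35,.36],Q)
cv2.imwrite('pics/full.png',read_camera('top')[:,:,::-1])
im=cv2.imread('pics/full.png')
cv2.imwrite('pics/d1.png',cv2.resize(im[110:245,230:366],None,fx=4.35,fy=4.35,interpolation=cv2.INTER_CUBIC))
print(read_time_s(),[(d['at'],d['confidence']) for d in tip_of('top','red_grip_end')],[(d['at'],d['confidence']) for d in tip_of('top','hub')],read_time_s())
for th in (-.1,0,.1): print(th,proj('top',wheelpts(H,YAW,th)[0][1]))
E
```

```text
18.9167 [([272.6, 222.3], 0.72)] [([276.0, 226.3], 0.56)] 19.0167
-0.1 [[269.84643999 221.19691169]]
0 [[274.66818569 221.09500885]]
0.1 [[279.49920261 221.05528349]]
```

View pics/d1.png

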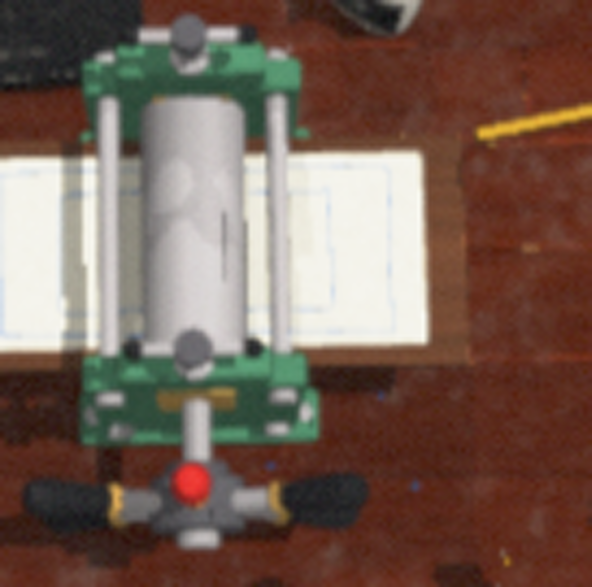

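```bash
python3 - <<'E'
from h import *
im=cv2.imread('pics/full.png')
cv2.imwrite('pics/d2.png',cv2.resize(im[130:200,196:346],None,fx=5,fy=5,interpolation=cv2.INTER_CUBIC))
s=im[212:232,255:295].astype(int);m=(s[...,2]>150)&(s[...,1]<80)
ys,xs=np.nonzero(m);print('red',xs.mean()+255,ys.mean()+212,m.sum(),xs.min()+255,xs.max()+255)
for th in(-.05,0,.05):
  for r in(.095,.106): print(th,r,proj('top',H+r*(-np.sin(th)*EY+[0,0,np.cos(th)])).round(2))
# initial black cap, and wheel ends
o=H+.155*EX;o[2]=.093
for th in(-.05,0): print(th,proj('top',[o+EY*(.03*th+sy*.16)+sx*.07*EX for sx,sy in((1,1),(-1,1),(-1,-1),(1,-1))]).round(1).tolist())
E
```

```text
red 273.94545454545454 220.5090909090909 55 270 277
-0.05 0.095 [[272.61 221.77]]
-0.05 0.106 [[272.25 221.14]]
0 0.095 [[274.75 221.73]]
0 0.106 [[274.67 221.1 ]]
0.05 0.095 [[276.9  221.71]]
0.05 0.106 [[277.09 221.07]]
-0.05 [[213.8, 143.2], [213.1, 195.9], [338.6, 194.0], [336.5, 141.2]]
0 [[213.2, 143.2], [212.5, 195.9], [338.0, 194.0], [336.0, 141.3]]
```

View pics/d2.png

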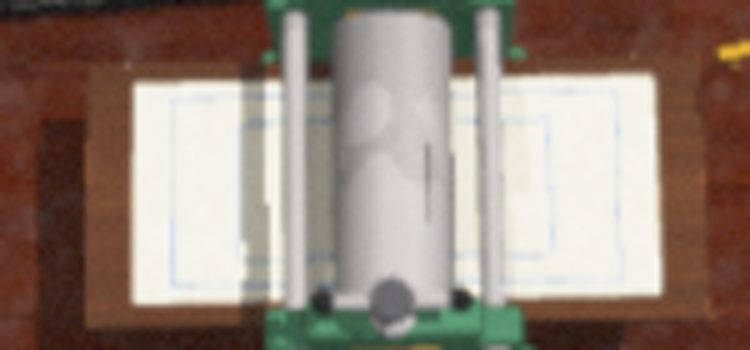

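```bash
python3 - <<'E'
from h import *
overlay('side','e1.png',H,YAW,-.01,(230,160,400,310),4)
print([(n,[(np.round(d['at'],1).tolist(),round(d['confidence'],2)) for d in look_for('top',n)]) for n in('ink_red','ink_blue','grey_cup','tape_roll')])
a=cv2.imread('pics/side0.png')[160:310,230:330]
b=cv2.imread('pics/e1.png')
a=cv2.resize(a,None,fx=4,fy=4,interpolation=cv2.INTER_CUBIC)
cv2.imwrite('pics/e2.png',np.hstack([a,b[:,:400]]))
E
```

```text
[('ink_red', [([379.5, 198.9], 0.6), ([379.6, 227.8], 0.59), ([387.4, 256.2], 0.58)]), ('ink_blue', [([360.6, 257.4], 0.78)]), ('grey_cup', [([192.7, 261.1], 0.66), ([379.0, 226.1], 0.44)]), ('tape_roll', [([171.8, 212.2], 0.87)])]
```

View pics/e2.png

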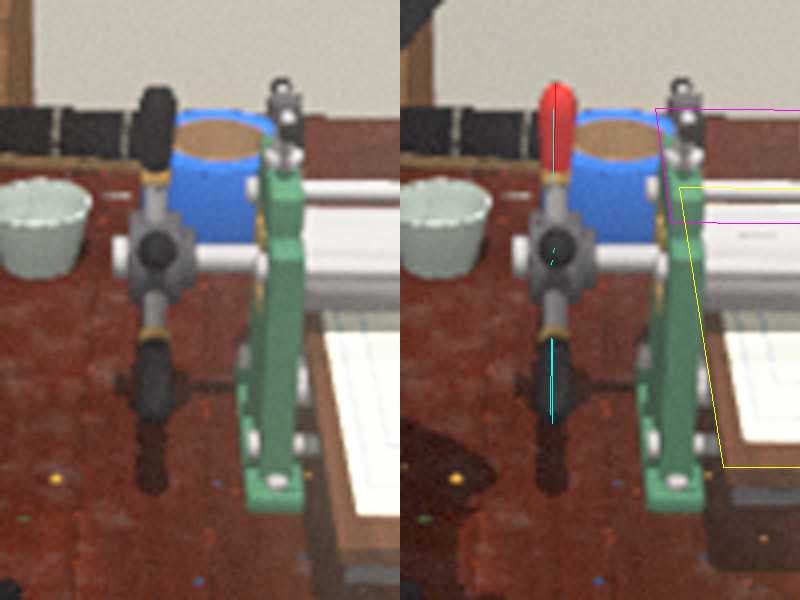

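View pics/full.png

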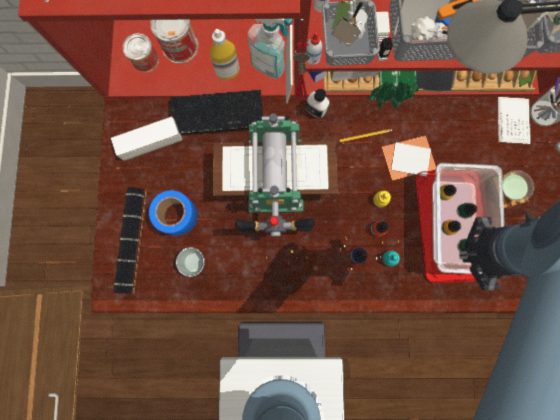

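```bash
python3 - <<'E'
from h import *
pause(.3);print(read_time_s(),np.round(read_ft_force(),1),read_eef_pos(),np.abs(read_joint_vel()).max());sign_off()
E
```

```text
19.5667 [-0.1  0.5  0.4] [ 0.39997253 -0.3500269   0.35998442] 0.0008893327211379403
the job is handed in; nothing more can be done
```

I turned the star wheel clockwise with closed fingers in three pushes. Two different black spokes were pushed from the top to about 55° past upright. Then the red spoke was nudged the last 0.09 rad to upright. I then moved the arm well clear and handed the job in at 19.6 s, out of 54 s allowed.

**Wheel and bed:** In the top camera the red grip's end sits at column 273.9, against 274.7 predicted for straight up. That is about -0.02 rad, inside the 0.08 limit. In the side view the spokes lie within 1 px of the model. The bed's right edge, at column 337.6 against 338.0 predicted, puts the bed centred to within about 1 mm.

**Less certain readings:** The networks' hub and red-end points, 276.0 and 272.6, were looser than my own colour measurement. On their own they would suggest about -0.05 rad, also inside the limit. My zero depends on a hub position good to roughly 0.015 rad. I did not take a front-on close-up to tighten it.

**Everything else:** In the top image the ink bottles, cup and tape stand where they started. Force readings, taken between pushing moves, stayed below 3 N. I could not read forces during the moves themselves. The arm was at rest and touching nothing at hand-in.

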